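# Stand the blue-capped vial in its rack well

### The arm

A 6-joint arm with a two-finger parallel gripper is mounted at the origin on the work surface. World frame = base frame: x ahead of the robot, y to its left, z up, the work surface at z = 0. Lengths are in mm, angles in rad, forces in N, time in s.
With the tool pointing down it reaches from about 300 to 775 mm from the base axis. Payload 14.6 kg.
Tool frame: the origin (TCP) lies between the finger pads; the fingertips stand 17 mm ahead of it and the grasp point (between the pads) lies 2 mm behind it (manip.tip_reach is the distance from the TCP to the fingertips, in mm); z points along the fingers, y is the line along which they close (so a half turn about z gives the same grasp; the last joint's range is limited). The gripper opens to 94 mm and grips with 3 to 60 N. Pads are 16 mm wide; open, the fingers measure 119 mm over their backs; the gripper's body (75 mm by 177 mm) begins 78 mm behind the grasp point.
Start: joints at [1.082, 0.3, 1.521, -0, 1.321, -0.067], TCP at [225.168, 501.785, 222.446] pointing down, gripper open.
Joint ranges: [-3.03, 3.03], [-0.79, 2.21], [0.23, 2.52], [-1.04, 4.18], [0, 3.07], [-2.55, 2.55]. Speed limits (rad/s): [2.22, 2.22, 2.57, 3.14, 3.14, 3.14].

### API

Orientations are given as [roll, pitch, yaw] about the fixed x, y, z axes, in that order (R = Rz(yaw) Ry(pitch) Rx(roll)).
In Python, from cell import manip, viewer gives the robot as it stands.
- The arm moves only by the tool apply_moves, never from a script. Its argument "moves" is a list of rows, each a list of 3 entries, a list of its own where there are three numbers: the shift along the tool's x, y, z each as a share of 0.25 m, from -1 to 1, then the turn, a rotation vector about the tool's x, y, z each as a share of pi rad, from -1 to 1, then the closure, from 0 (fully open) to 1 (shut). In form: [[[dx, dy, dz], [wx, wy, wz], grip], ...]. A call has 1 to 12 rows; each row is the pose to reach, as a shift and turn from the pose commanded when the call began, along the tool's axes at that moment, turning the shorter way round; what a row does not reach only later rows make up. A row lasts 1/12 s, in which the tool goes at most 41.7 mm and 7.16 degrees, less where a joint would pass 70% of its speed; a pose out of reach is approached as far as the arm can. A call with a number of a shift or a turn outside -1 to 1 is refused whole. A call with a gripper value outside its range is refused whole. The fingers move at their own pace and stop on an object; "squeeze" is the grip in N (left out, the last holds). Time passes only in rows, so rows that repeat a pose let the fingers close. It gives the time, the measured TCP pose, the force, the opening and the grip force at its end, in the units of the state.
- manip.read_state(): the state, without advancing time (a new reading comes with each control period).
- viewer.camera(name): name is "side" or "top" or "wrist"; returns the picture (480x640x3 uint8, blue, green, red); there is no depth.
- viewer.camera_info(name): a dict with "camera_matrix" (3x3 intrinsics, pixels), "R" (3x3) and "t" (3): a world point X has camera coordinates R X + t. Camera axes: x right, y down, z forward; pixel columns grow to the right and rows downward; lengths in mm; the calibration is good to about 2 mm. A picture is of the moment at which its call begins: read the wrist's pose just before it. camera_info takes no time and is no camera call; for the wrist camera it gives the pose at the moment of the call.
- manip.sign_off(): hands the job in; it is judged then, once.
The state is a dict: "clock": time; "joints": joint angles; "qd": joint speeds; "effort": joint torques, N m; "eef_pos": TCP position; "eef_rot": TCP orientation; "wrist_force": force on the tool from outside, world axes, zero at the start; "moment": the same for the moment, N m; "finger_gap": finger opening in mm; "finger_force": force on a finger pad.
Only numpy, scipy, OpenCV 4.12 (cv2) and the standard library are available. Lean on these libraries where they do the work, as an engineer would, in place of code of your own. Each camera call takes 0.05 s, during which the arm holds its last target. There are 200 camera calls.

### The job

Take the blue-capped specimen vial from the bench and stand it in the empty blue well of the vial rack: upright, with its foot on the bottom of the well, and let go. Lower it in gently rather than dropping it, and leave the yellow-capped and red-capped vials standing where they are in the rack.

Things in the scene. Friction and masses are not known exactly. Their poses are not given: they have to be found in the camera images.
- blue_vial: flat-bottomed clear vial, cream at the bottom, blue cap on the top 26 mm; straight cylinder 28 mm in diameter (cap 29), 100 mm tall, about 60 g; stands upright on the black bench. Origin: centre of its underside; z runs up its axis. A similar green-capped vial (not listed, not wanted) stands on the bench at least 95 mm away, centre to centre.
- blue_well: empty blue cup, open at the top, fixed on a cream rack: outside 56 mm, inside 46 mm across, 42 mm tall, inner floor 4 mm above its origin. Origin: centre of its underside, on the rack's 12 mm plate; z up, y along the row of three wells (centres 85 mm apart, blue one anywhere in the row), x across it. The fixed rack is 270 x 98 mm, with a lip 30 mm high along its +x edge.
- yellow_vial: flat-bottomed clear vial, cream at the bottom, yellow cap on the top 26 mm; straight cylinder 28 mm in diameter (cap 29), 100 mm tall, about 60 g; stands upright in the rack's yellow well, of the same size as the blue one. Origin: centre of its underside; z runs up its axis.
- red_vial: flat-bottomed clear vial, cream at the bottom, red cap on the top 26 mm; straight cylinder 28 mm in diameter (cap 29), 100 mm tall, about 60 g; stands upright in the rack's red well, of the same size as the blue one. Origin: centre of its underside; z runs up its axis.
Mind the look-alikes: they are no part of the job. Leave any purple look-alike of the blue_vial alone.

How it is judged (in metres and radians):
At the end, for the whole second after the job is handed in: The blue-capped vial stands released and at rest in the blue well: underside centred within 13 mm of the well's axis, less than 5 mm above its inner floor, within 10 degrees of upright. The yellow- and red-capped vials are within 10 degrees of upright and 25 mm of where they began (horizontal distance between blue_vial and blue_well below 0.013 m and z of blue_vial in the frame of blue_well between 0 and 0.009 m and angle between each of blue_vial, yellow_vial, red_vial's own z axis and vertical below 0.175 rad and linear speed of blue_vial below 0.03 m/s and distance of each of yellow_vial, red_vial from where it was at the start of the episode below 0.025 m); the robot touches nothing.
It fails at once if the blue-capped vial is dropped (falls freely faster than 0.6 m/s, a fall of about 18 mm) (linear speed of blue_vial above 0.6 m/s and contact force between blue_vial and the fingers below 0.05 N).
It fails at once if the yellow-capped or red-capped vial is taken out or carried off (moved more than 40 mm) (distance of any of yellow_vial, red_vial from where it was at the start of the episode above 0.04 m).
It also fails if it takes over 37 s, if anything falls off the work surface, if the arm or the gripper's body presses on something with over 40 N, if the wrist force passes 120 N, or if a joint passes its speed limit or range.

## Working session

There is one attempt and no reset: what is moved stays moved. The work goes in short steps, Python scripts to look and compute and a tool call to move; the robot and the scene stay as the last step left them, time stands still between calls to the robot, and variables do not carry over. Pictures are saved under pics/ and viewed, at most 10 in all, crops included, and the job is handed in when it is done.

Besides the shell and the picture viewer there is one more tool, called after "Request:" as name([rows], argument=value, ...), one row to a line, values as JSON. apply_moves: Moves the arm, as the interface text tells. Shift numbers are shares of 0.25 m and turn numbers shares of pi rad, none past 1 either way. Its arguments: {"type":"object","properties":{"moves":{"type":"array"},"squeeze":{"type":"number"}},"required":["moves"]}

```bash
mkdir -p pics; python3 - <<'E'
from cell import manip, viewer
import cv2,numpy as np
s=manip.read_state();print(s)
for n in("top","side"):
    cv2.imwrite(f"pics/{n}0.png",viewer.camera(n));i=viewer.camera_info(n);print(n,i)
E
```

```text
{'clock': 0.0, 'joints': array([ 1.08236862e+00,  3.00485979e-01,  1.52158406e+00,  7.97070283e-06,
        1.32067781e+00, -6.66087512e-02]), 'qd': array([ 0.00098308,  0.00133986, -0.00055331, -0.00071915, -0.0013841 ,
       -0.00107946]), 'effort': array([ 1.01253620e-03, -5.31807768e+01, -3.52741277e+01,  7.08496361e-02,
        2.42885237e-02, -3.87166165e-05]), 'eef_pos': array([225.07425712, 501.5763041 , 221.87689007]), 'eef_rot': array([-3.14044053e+00, -8.45926860e-05,  2.71977167e+00]), 'wrist_force': array([0.15678228, 1.01586279, 0.00429761]), 'moment': array([ 0.01438148, -0.01222247,  0.04985271]), 'finger_force': 0.0, 'finger_gap': 93.75111471100912}
top {'camera_matrix': array([[583.67551337,   0.        , 322.50640501],
       [  0.        , 583.67551337, 238.3517063 ],
       [  0.        ,   0.        ,   1.        ]]), 'R': array([[-0.02024703, -0.99979207,  0.00242504],
       [-0.98119292,  0.01940454, -0.19205184],
       [ 0.19196485, -0.00626791, -0.98138179]]), 't': array([-23.37592944, 553.07486771, 905.56101173])}
side {'camera_matrix': array([[458.09838106,   0.        , 313.96317572],
       [  0.        , 458.09838106, 237.33845834],
       [  0.        ,   0.        ,   1.        ]]), 'R': array([[ 0.98373973, -0.17946361, -0.00699693],
       [-0.12411866, -0.65117256, -0.74871147],
       [ 0.12981025,  0.73740566, -0.6628591 ]]), 't': array([-513.43380072,   81.73844085,  727.05805592])}
```

View pics/top0.png

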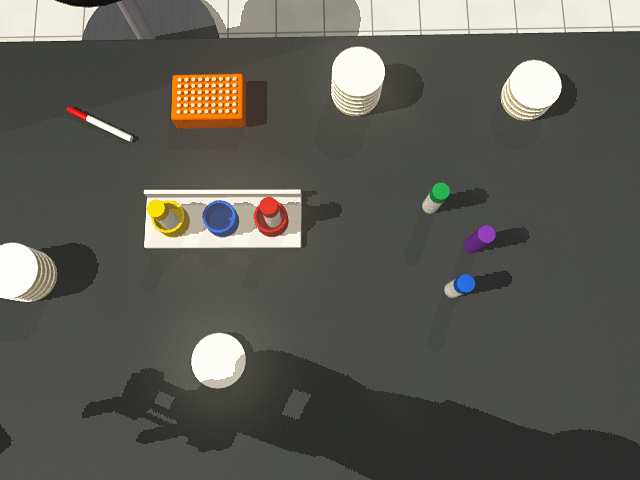

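View pics/side0.png

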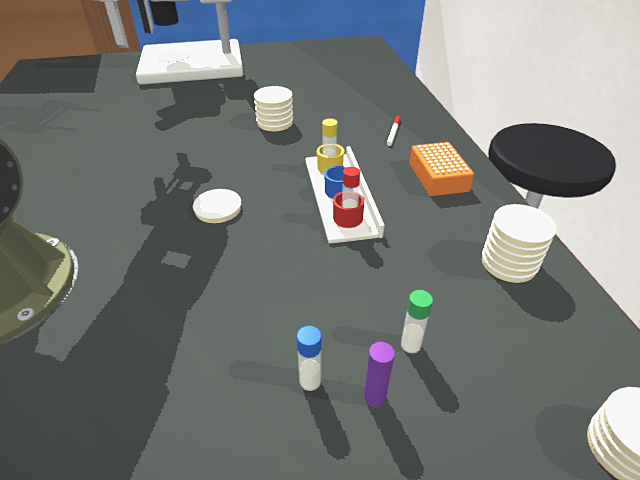

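The top view shows the blue cap at about (465,284), purple at (486,235), green at (440,191), and the blue well at (220,218) between yellow (left) and red (right). The side view agrees: the blue vial is upright at (309,358) and the well is between the yellow and red ones.

```bash
cat > h.py <<'E'
import cv2,numpy as np
from cell import manip, viewer
def ray(i,u,v):
    K,R,t=np.array(i["camera_matrix"]),np.array(i["R"]),np.array(i["t"])
    return -R.T@t, R.T@np.linalg.solve(K,[u,v,1])
def onz(i,u,v,z):
    c,d=ray(i,u,v); return c+d*(z-c[2])/d[2]
def mask(im,lo,hi,s=120,v=40): 
    return cv2.inRange(cv2.cvtColor(im,cv2.COLOR_BGR2HSV),(lo,s,v),(hi,255,255))
def blobs(m,amin=60):
    cs,_=cv2.findContours(m,cv2.RETR_EXTERNAL,cv2.CHAIN_APPROX_NONE)
    return [c for c in cs if cv2.contourArea(c)>amin]
H={"blue":(100,122),"green":(50,80),"purple":(130,150),"yellow":(22,32),"red":(0,5)}
E
python3 - <<'E'
from h import *
for n in("top","side"):
    im=cv2.imread(f"pics/{n}0.png");i=viewer.camera_info(n)
    for k,h in H.items():
        for c in blobs(mask(im,*h)):
            if cv2.contourArea(c)>5000: continue
            x=cv2.boundingRect(c); (u,v),r=cv2.minEnclosingCircle(c)
            print(n,k,x,cv2.contourArea(c),np.round([u,v,r],1),*[np.round(onz(i,u,v,z)[:2]) for z in(100,87,54,40)])
    # rack plate cream
hs=cv2.cvtColor(cv2.imread("pics/top0.png"),cv2.COLOR_BGR2HSV); print(hs[240,200],hs[284,465],hs[291,463],hs[218,205],hs[218,220],hs[192,250])
m=cv2.inRange(hs,(0,0,150),(40,90,255)); i=viewer.camera_info("top")
for c in blobs(m,2000):
    r=cv2.minAreaRect(c); 
    if abs(r[0][0]-222)<40 and abs(r[0][1]-218)<30:
        print(r,[np.round(onz(i,*p,12)) for p in cv2.boxPoints(r)])
E
```

```text
top blue (454, 274, 21, 20) 300.5 [464.  283.5  10.6] [ 468. -251.] [ 470. -254.] [ 473. -262.] [ 475. -265.]
top blue (203, 200, 33, 36) 803.5 [219.1 217.6  17.6] [580. 128.] [583. 130.] [591. 136.] [594. 138.]
top green (430, 182, 20, 21) 288.5 [439.5 192.5  10.7] [ 614. -221.] [ 617. -224.] [ 627. -231.] [ 630. -234.]
top purple (463, 225, 33, 28) 500.5 [479.5 240.   17.6] [ 536. -279.] [ 538. -283.] [ 545. -292.] [ 547. -296.]
top yellow (147, 199, 43, 38) 1120.5 [167.8 215.3  23.3] [585. 208.] [588. 212.] [596. 221.] [600. 224.]
top red (254, 197, 34, 40) 974.0 [271.1 216.1  20. ] [581.  46.] [584.  47.] [592.  50.] [595.  51.]
top red (66, 106, 22, 15) 129.5 [ 76.  113.5  11.1] [759. 363.] [764. 369.] [779. 383.] [785. 389.]
side blue (297, 326, 25, 32) 616.5 [308.5 341.2  15.9] [ 468. -263.] [ 470. -253.] [ 473. -230.] [ 475. -220.]
side blue (324, 166, 22, 33) 446.0 [337.5 182.   16.9] [571.  44.] [575.  62.] [586. 109.] [591. 129.]
side blue (129, 0, 91, 51) 2317.0 [174.   19.5  49. ] [ 260. 1015.] [ 255. 1062.] [ 243. 1181.] [ 238. 1232.]
side green (408, 290, 25, 29) 527.0 [419.5 304.   14.4] [ 613. -233.] [ 619. -223.] [ 633. -198.] [ 639. -187.]
side purple (365, 342, 30, 65) 1325.0 [378.  374.   32.6] [ 535. -318.] [ 538. -311.] [ 547. -292.] [ 551. -283.]
side yellow (316, 144, 29, 30) 366.5 [330.  158.4  16.6] [574. 119.] [578. 140.] [590. 192.] [594. 214.]
side yellow (322, 119, 16, 18) 211.5 [329.5 127.1   9.6] [597. 233.] [602. 257.] [615. 318.] [621. 344.]
side red (333, 192, 31, 36) 648.0 [348.3 208.8  18.9] [571. -30.] [576. -14.] [587.  27.] [592.  44.]
side red (343, 167, 18, 21) 268.5 [351.5 176.7  10.8] [598.  55.] [603.  74.] [616. 121.] [622. 141.]
[ 24  22 246] [108 210 219] [108 205 216] [114 116 123] [113 115 126] [ 26  14 254]
((222.0, 218.0), (58.0, 156.0), 90.0) [array([654., 275.,  12.]), array([649.,   3.,  12.]), array([546.,   4.,  12.]), array([552., 271.,  12.])]
```

```bash
cat >> h.py <<'E'
from scipy.spatial.transform import Rotation as Ro
def go(p,yaw=None,roll=np.pi):
    s=manip.read_state(); R=Ro.from_euler("xyz",s["eef_rot"])
    d=R.inv().apply(np.array(p)-s["eef_pos"])
    print("shares",np.round(d/250,3),"pos",np.round(s["eef_pos"],1),"rot",np.round(s["eef_rot"],3),"t",round(s["clock"],2))
    if yaw is not None: print("turn",np.round((R.inv()*Ro.from_euler("xyz",[np.pi,0,yaw])).as_rotvec()/np.pi,3))
E
python3 -c "
from h import *
go([470,-253,222]); i=viewer.camera_info('wrist'); print(i, -i['R'].T@i['t'])"
```

```text
shares [-2.130e+00 -2.353e+00  2.000e-03] pos [225.1 501.6 222. ] rot [-3.141 -0.     2.72 ] t 0.1
{'camera_matrix': array([[379.6894678 ,   0.        , 318.35737756],
       [  0.        , 379.6894678 , 239.06763461],
       [  0.        ,   0.        ,   1.        ]]), 'R': array([[ 0.40941041,  0.91234939, -0.00130737],
       [ 0.87925935, -0.39417825,  0.26744438],
       [ 0.24348738, -0.11064403, -0.96357241]]), 't': array([-549.67196461,  -28.73723943,  391.00333821])} [155.10453071 533.42747222 383.72701824]
```

Request:
apply_moves([
  [[-0.71,-0.784,0],[0,0,0],0],
  [[-0.71,-0.784,0],[0,0,0],0],
  [[-0.71,-0.784,0],[0,0,0],0],
  [[-0.71,-0.784,0],[0,0,0],0],
  [[-0.71,-0.784,0],[0,0,0],0],
  [[-0.71,-0.784,0],[0,0,0],0],
  [[-0.71,-0.784,0],[0,0,0],0],
  [[-0.71,-0.784,0],[0,0,0],0],
  [[-0.71,-0.784,0],[0,0,0],0],
])

```text
clock: 0.85
eef_pos: [307.1, 250.0, 222.6]
eef_rot: [3.141, 0.0, 2.718]
wrist_force: [-0.4, -0.5, 0.6]
finger_gap: 94.2
finger_force: 0.0
```

Request:
apply_moves([
  [[-0.71,-0.784,0],[0,0,0],0],
  [[-0.71,-0.784,0],[0,0,0],0],
  [[-0.71,-0.784,0],[0,0,0],0],
  [[-0.71,-0.784,0],[0,0,0],0],
  [[-0.71,-0.784,0],[0,0,0],0],
  [[-0.71,-0.784,0],[0,0,0],0],
  [[-0.71,-0.784,0],[0,0,0],0],
  [[-0.71,-0.784,0],[0,0,0],0],
  [[-0.71,-0.784,0],[0,0,0],0],
])

```text
clock: 1.6
eef_pos: [388.8, -0.7, 222.1]
eef_rot: [-3.141, -0.001, 2.719]
wrist_force: [-0.9, 1.0, -1.2]
finger_gap: 94.0
finger_force: 0.0
```

Request:
apply_moves([
  [[-0.71,-0.784,0],[0,0,0],0],
  [[-0.71,-0.784,0],[0,0,0],0],
  [[-0.71,-0.784,0],[0,0,0],0],
  [[-0.71,-0.784,0],[0,0,0],0],
  [[-0.71,-0.784,0],[0,0,0],0],
  [[-0.71,-0.784,0],[0,0,0],0],
  [[-0.71,-0.784,0],[0,0,0],0],
  [[-0.71,-0.784,0],[0,0,0],0],
  [[-0.71,-0.784,0],[0,0,0],0],
])

```text
clock: 2.35
eef_pos: [470.9, -251.1, 221.8]
eef_rot: [3.141, -0.001, 2.721]
wrist_force: [-0.8, 0.6, -1.1]
finger_gap: 94.1
finger_force: 0.0
```

```bash
python3 - <<'E'
from h import *
go([470,-253,222]); i=viewer.camera_info('wrist'); im=viewer.camera('wrist'); cv2.imwrite("pics/w1.png",im)
for k in("blue","purple","green"):
    for c in blobs(mask(im,*H[k])):
        (u,v),r=cv2.minEnclosingCircle(c); print(k,cv2.boundingRect(c),np.round([u,v,r],1),np.round(onz(i,u,v,100)),np.round(onz(i,u,v,87)))
E
```

```text
shares [ 0.    -0.009 -0.001] pos [ 470.9 -251.1  221.8] rot [ 3.141e+00 -1.000e-03  2.721e+00] t 2.35
blue (295, 215, 37, 41) [313.  235.1  20.5] [ 468. -254.  100.] [ 471. -256.   87.]
purple (294, 279, 33, 73) [310.5 315.1  36.2] [ 529. -284.  100.] [ 535. -287.   87.]
green (394, 347, 38, 31) [414.3 364.2  21. ] [ 607. -222.  100.] [ 616. -222.   87.]
```

View pics/w1.png

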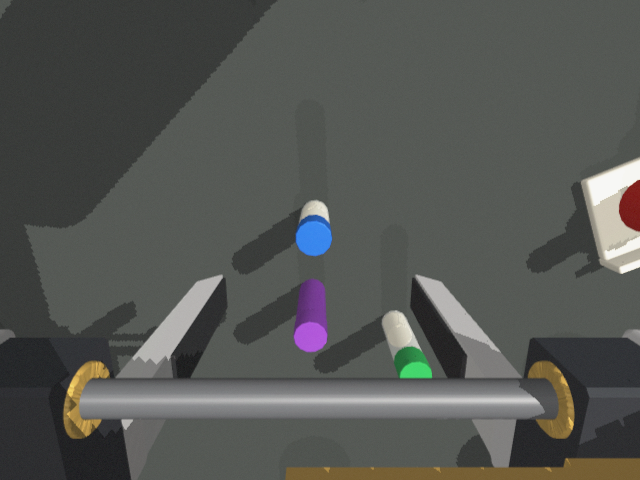

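The wrist view shows the blue cap at (314,235), centred between the fingers at u≈318, with purple at (311,315) and green at (414,364) clear of the finger line. I'll descend now.

```bash
python3 -c "
from h import *
go([469,-254,82])"
```

```text
shares [ 0.001 -0.015  0.561] pos [ 470.8 -250.7  222.1] rot [ 3.141e+00 -1.000e-03  2.722e+00] t 2.4
```

Request:
apply_moves([
  [[0,-0.015,0.12],[0,0,0],0.1],
  [[0,-0.015,0.24],[0,0,0],0.1],
  [[0,-0.015,0.36],[0,0,0],0.1],
  [[0,-0.015,0.46],[0,0,0],0.1],
  [[0,-0.015,0.52],[0,0,0],0.1],
  [[0,-0.015,0.56],[0,0,0],0.1],
  [[0,-0.015,0.56],[0,0,0],0.1],
  [[0,-0.015,0.56],[0,0,0],0.1],
])

```text
clock: 3.07
eef_pos: [469.2, -255.2, 83.2]
eef_rot: [-3.142, 0.001, 2.721]
wrist_force: [-0.7, 0.3, 1.4]
finger_gap: 84.7
finger_force: 0.0
```

```bash
python3 - <<'E'
from h import *
go([469,-254,82]); i=viewer.camera_info('wrist'); im=viewer.camera('wrist'); cv2.imwrite("pics/w2.png",im)
E
```

```text
shares [0.003 0.004 0.005] pos [ 469.2 -255.2   83.2] rot [-3.142e+00  1.000e-03  2.721e+00] t 3.07
```

View pics/w2.png

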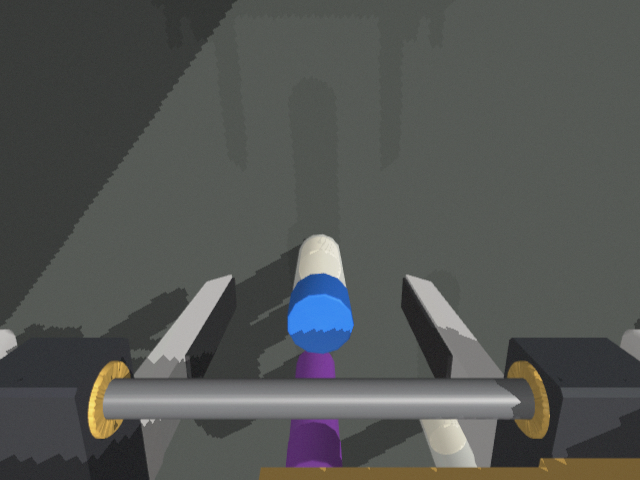

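The cap top is at about (320,322), midway between the pads (u≈320). I'll check its x offset from that ray.

```bash
python3 -c "
from h import *
i=viewer.camera_info('wrist')
p=onz(i,320,322,100); print(p); go([p[0],p[1],82])"
```

```text
[ 469.67986398 -254.83445944  100.        ]
shares [0.    0.004 0.007] pos [ 469.4 -255.7   83.7] rot [-3.141e+00  2.000e-03  2.721e+00] t 3.12
```

Request:
apply_moves([
  [[0,0,0],[0,0,0],0.5],
  [[0,0,0],[0,0,0],0.8],
  [[0,0,0],[0,0,0],0.9],
  [[0,0,0],[0,0,0],0.9],
  [[0,0,0],[0,0,0],0.9],
  [[0,0,0],[0,0,0],0.9],
  [[0,0,0],[0,0,0],0.9],
  [[0,0,0],[0,0,0],0.9],
], squeeze=20)

```text
clock: 3.78
eef_pos: [468.7, -256.1, 82.4]
eef_rot: [3.142, -0.0, 2.72]
wrist_force: [-0.5, -0.1, 0.9]
finger_gap: 34.5
finger_force: 0.0
```

Request:
apply_moves([
  [[0,0,0],[0,0,0],0.9],
  [[0,0,0],[0,0,0],0.9],
  [[0,0,0],[0,0,0],0.9],
  [[0,0,0],[0,0,0],0.9],
  [[0,0,0],[0,0,0],0.9],
])

```text
clock: 4.2
eef_pos: [468.7, -256.1, 82.4]
eef_rot: [3.142, 0.0, 2.72]
wrist_force: [0.7, 0.4, 0.4]
finger_gap: 27.6
finger_force: 20.0
```

Request:
apply_moves([
  [[0,0,-0.05],[0,0,0],0.9],
  [[0,0,-0.15],[0,0,0],0.9],
  [[0,0,-0.3],[0,0,0],0.9],
  [[0,0,-0.45],[0,0,0],0.9],
  [[0,0,-0.58],[0,0,0],0.9],
  [[0,0,-0.65],[0,0,0],0.9],
  [[0,0,-0.65],[0,0,0],0.9],
])

```text
clock: 4.78
eef_pos: [469.7, -256.7, 249.2]
eef_rot: [-3.141, 0.007, 2.72]
wrist_force: [-0.1, 0.2, 0.4]
finger_gap: 27.8
finger_force: 20.0
```

```bash
python3 - <<'E'
from h import *
go([560,100,245],np.pi/2); s=manip.read_state(); print(s["finger_gap"],s["finger_force"]) 
E
```

```text
shares [0.255 1.45  0.014] pos [ 469.7 -256.7  249.2] rot [-3.141  0.007  2.72 ] t 4.78
turn [0.001 0.002 0.366]
27.769642704294917 19.994975924491882
```

Request:
apply_moves([
  [[0.01,0.06,0],[0,0,0.03],0.9],
  [[0.02,0.16,0],[0,0,0.065],0.9],
  [[0.02,0.26,0],[0,0,0.1],0.9],
  [[0.03,0.36,0],[0,0,0.14],0.9],
  [[0.03,0.46,0],[0,0,0.175],0.9],
  [[0.04,0.56,0],[0,0,0.21],0.9],
  [[0.05,0.66,0],[0,0,0.245],0.9],
  [[0.05,0.76,0],[0,0,0.28],0.9],
  [[0.06,0.86,0],[0,0,0.315],0.9],
  [[0.06,0.94,0],[0,0,0.35],0.9],
  [[0.07,1.0,0],[0,0,0.366],0.9],
  [[0.07,1.0,0],[0,0,0.366],0.9],
])

```text
clock: 5.78
eef_pos: [555.2, -18.6, 243.4]
eef_rot: [-3.14, -0.001, 1.569]
wrist_force: [-0.2, -0.7, -0.6]
finger_gap: 27.5
finger_force: 20.0
```

```bash
python3 - <<'E'
from h import *
go([592,70,249],np.pi/2); s=manip.read_state(); print(s["finger_gap"],s["joints"]) 
E
```

```text
shares [ 0.355  0.146 -0.022] pos [555.2 -18.6 243.4] rot [-3.140e+00 -1.000e-03  1.569e+00] t 5.78
turn [-0.001 -0.    -0.   ]
27.500968789445448 [-9.95768344e-02  2.98055550e-01  1.47421958e+00  3.82455741e-04
  1.37125695e+00 -9.82964863e-02]
```

Request:
apply_moves([
  [[0.12,0.05,0],[0,0,0],0.9],
  [[0.24,0.1,0],[0,0,0],0.9],
  [[0.32,0.13,0],[0,0,0],0.9],
  [[0.355,0.146,0],[0,0,0],0.9],
  [[0.355,0.146,0],[0,0,0],0.9],
  [[0.355,0.146,0],[0,0,0],0.9],
])

```text
clock: 6.28
eef_pos: [591.4, 67.0, 244.3]
eef_rot: [-3.141, 0.0, 1.571]
wrist_force: [-0.5, 0.2, -0.7]
finger_gap: 27.7
finger_force: 20.0
```

```bash
python3 - <<'E'
from h import *
go([592,136,249],np.pi/2); i=viewer.camera_info('wrist'); im=viewer.camera('wrist'); cv2.imwrite("pics/w3.png",im)
for c in blobs(mask(im,100,125,80,30),200):
    e=cv2.minEnclosingCircle(c);print(cv2.boundingRect(c),e,onz(i,*e[0],54))
E
```

```text
shares [ 0.276  0.002 -0.019] pos [591.4  67.  244.3] rot [-3.141  0.     1.571] t 6.28
turn [-0.  0.  0.]
(285, 274, 67, 82) ((318.85394287109375, 314.4549865722656), 40.666988372802734) [592.66543867 -32.96959643  54.        ]
(292, 113, 61, 63) ((321.62664794921875, 143.6309356689453), 31.478961944580078) [595.11040703 135.82427561  54.        ]
```

View pics/w3.png

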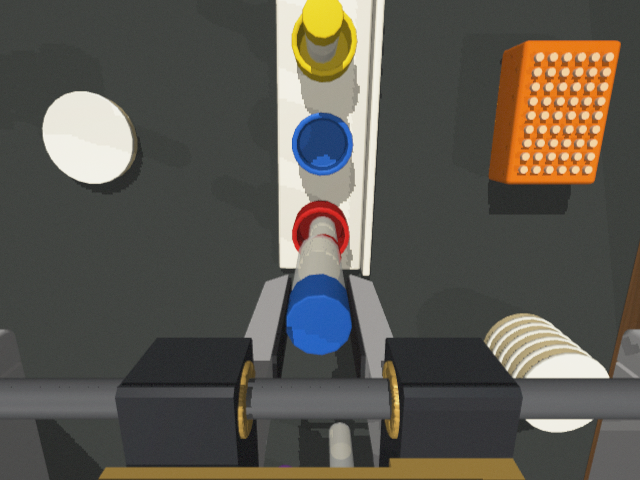

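The well rim is centred at about (322,144), giving world (595,136). The held vial is upright, with its cap at (320,315). I'll move above the well and start down.

Request:
apply_moves([
  [[0.1,0.005,0],[0,0,0],0.9],
  [[0.2,0.01,0],[0,0,0],0.9],
  [[0.276,0.01,0],[0,0,0],0.9],
  [[0.276,0.01,0],[0,0,0],0.9],
  [[0.276,0.01,0],[0,0,0],0.9],
  [[0.276,0.01,0.08],[0,0,0],0.9],
  [[0.276,0.01,0.18],[0,0,0],0.9],
  [[0.276,0.01,0.28],[0,0,0],0.9],
  [[0.276,0.01,0.34],[0,0,0],0.9],
  [[0.276,0.01,0.38],[0,0,0],0.9],
  [[0.276,0.01,0.38],[0,0,0],0.9],
])

```text
clock: 7.25
eef_pos: [593.6, 135.3, 148.1]
eef_rot: [-3.139, 0.001, 1.569]
wrist_force: [0.3, 0.5, -1.0]
finger_gap: 27.4
finger_force: 20.0
```

```bash
python3 - <<'E'
from h import *
go([594,136,99],np.pi/2)
ims=[viewer.camera(n)[y:y+240,x:x+320] for n,x,y in(("side",180,100),("top",60,120))]
cv2.imwrite("pics/c4.png",np.vstack([cv2.resize(a[40:140,80:280] if k==0 else a[40:140,60:260],(600,300),interpolation=cv2.INTER_CUBIC) for k,a in enumerate(ims)]))
E
```

```text
shares [0.003 0.002 0.196] pos [593.6 135.3 148.1] rot [-3.139e+00  1.000e-03  1.569e+00] t 7.25
turn [-0.001  0.    -0.001]
```

View pics/c4.png

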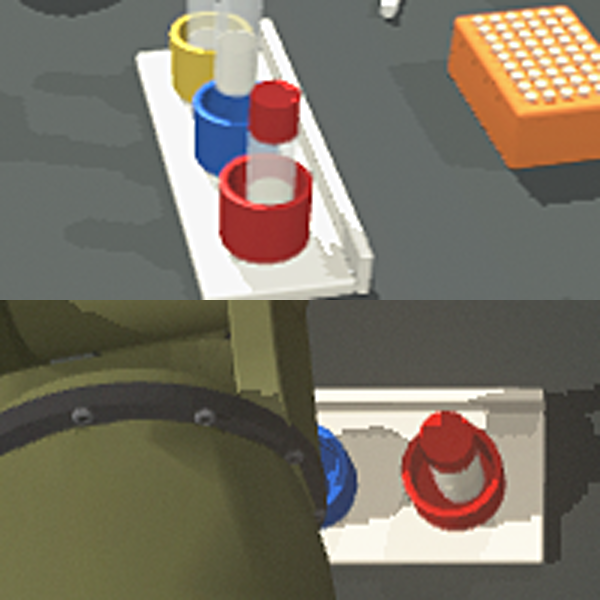

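In the side crop, the vial foot (236,90) is over the blue rim and centred, with its foot just at the rim. I'll lower it slowly.

Request:
apply_moves([
  [[0,0,0.03],[0,0,0],0.9],
  [[0,0,0.06],[0,0,0],0.9],
  [[0,0,0.09],[0,0,0],0.9],
  [[0,0,0.12],[0,0,0],0.9],
  [[0,0,0.14],[0,0,0],0.9],
  [[0,0,0.16],[0,0,0],0.9],
  [[0,0,0.17],[0,0,0],0.9],
  [[0,0,0.18],[0,0,0],0.9],
  [[0,0,0.184],[0,0,0],0.9],
  [[0,0,0.184],[0,0,0],0.9],
  [[0,0,0.184],[0,0,0],0.9],
])

```text
clock: 8.27
eef_pos: [594.4, 136.9, 104.2]
eef_rot: [3.141, -0.0, 1.57]
wrist_force: [1.0, -0.5, -0.5]
finger_gap: 27.7
finger_force: 20.0
```

Request:
apply_moves([
  [[0,0,0.002],[0,0,0],0.9],
  [[0,0,0.004],[0,0,0],0.9],
  [[0,0,0.006],[0,0,0],0.9],
  [[0,0,0.006],[0,0,0],0.9],
  [[0,0,0.006],[0,0,0],0.9],
])

```text
clock: 8.68
eef_pos: [594.2, 136.9, 102.4]
eef_rot: [-3.142, -0.0, 1.57]
wrist_force: [-0.4, 0.3, -0.6]
finger_gap: 27.7
finger_force: 20.0
```

Step down until the wrist force shows contact.

Request:
apply_moves([
  [[0,0,0.002],[0,0,0],0.9],
  [[0,0,0.004],[0,0,0],0.9],
  [[0,0,0.006],[0,0,0],0.9],
  [[0,0,0.006],[0,0,0],0.9],
  [[0,0,0.006],[0,0,0],0.9],
])

```text
clock: 9.1
eef_pos: [594.2, 136.9, 100.9]
eef_rot: [-3.141, 0.0, 1.57]
wrist_force: [-0.6, 0.0, -0.8]
finger_gap: 27.6
finger_force: 20.0
```

Request:
apply_moves([
  [[0,0,0.002],[0,0,0],0.9],
  [[0,0,0.004],[0,0,0],0.9],
  [[0,0,0.006],[0,0,0],0.9],
  [[0,0,0.006],[0,0,0],0.9],
  [[0,0,0.006],[0,0,0],0.9],
])

```text
clock: 9.52
eef_pos: [594.2, 136.9, 99.4]
eef_rot: [-3.142, 0.0, 1.57]
wrist_force: [-0.3, -0.8, -0.4]
finger_gap: 27.6
finger_force: 20.0
```

Request:
apply_moves([
  [[0,0,0.002],[0,0,0],0.9],
  [[0,0,0.004],[0,0,0],0.9],
  [[0,0,0.004],[0,0,0],0.9],
  [[0,0,0.004],[0,0,0],0.9],
])

```text
clock: 9.85
eef_pos: [594.3, 136.8, 98.5]
eef_rot: [3.141, -0.0, 1.57]
wrist_force: [1.0, 0.6, -0.6]
finger_gap: 27.8
finger_force: 20.0
```

Request:
apply_moves([
  [[0,0,0.002],[0,0,0],0.9],
  [[0,0,0.004],[0,0,0],0.9],
  [[0,0,0.004],[0,0,0],0.9],
  [[0,0,0.004],[0,0,0],0.9],
])

```text
clock: 10.18
eef_pos: [594.4, 136.9, 98.4]
eef_rot: [3.141, -0.0, 1.57]
wrist_force: [-3.1, -1.0, 8.3]
finger_gap: 27.8
finger_force: 20.0
```

Contact with the floor (+8 N). Release, then retreat upward.

Request:
apply_moves([
  [[0,0,-0.001],[0,0,0],0.68],
  [[0,0,-0.001],[0,0,0],0.6],
  [[0,0,-0.001],[0,0,0],0.5],
  [[0,0,-0.001],[0,0,0],0.4],
  [[0,0,-0.001],[0,0,0],0.4],
  [[0,0,-0.001],[0,0,0],0.4],
  [[0,0,-0.001],[0,0,0],0.4],
])

```text
clock: 10.77
eef_pos: [594.2, 136.9, 97.6]
eef_rot: [-3.141, -0.0, 1.57]
wrist_force: [-0.4, 0.0, -0.7]
finger_gap: 56.4
finger_force: 0.0
```

Request:
apply_moves([
  [[0,0,-0.04],[0,0,0],0.4],
  [[0,0,-0.12],[0,0,0],0.4],
  [[0,0,-0.24],[0,0,0],0.4],
  [[0,0,-0.36],[0,0,0],0.4],
  [[0,0,-0.48],[0,0,0],0.4],
  [[0,0,-0.56],[0,0,0],0.4],
  [[-0.1,0,-0.56],[0,0,0],0.4],
  [[-0.24,0,-0.56],[0,0,0],0.4],
  [[-0.3,0,-0.56],[0,0,0],0.4],
  [[-0.3,0,-0.56],[0,0,0],0.4],
])

```text
clock: 11.6
eef_pos: [594.2, 59.2, 238.7]
eef_rot: [3.141, 0.0, 1.567]
wrist_force: [0.9, 0.1, -0.6]
finger_gap: 56.2
finger_force: 0.0
```

```bash
python3 - <<'E'
from h import *
go([594,136,99],np.pi/2); i=viewer.camera_info('wrist'); w=viewer.camera('wrist'); s=viewer.camera("side")
cv2.imwrite("pics/c5.png",np.hstack([w[0:300,160:480],cv2.resize(s[100:250,270:430],(320,300))]))
E
```

```text
shares [ 0.308 -0.002  0.559] pos [594.2  59.2 238.7] rot [3.141 0.    1.567] t 11.6
turn [ 0.     0.    -0.001]
```

View pics/c5.png

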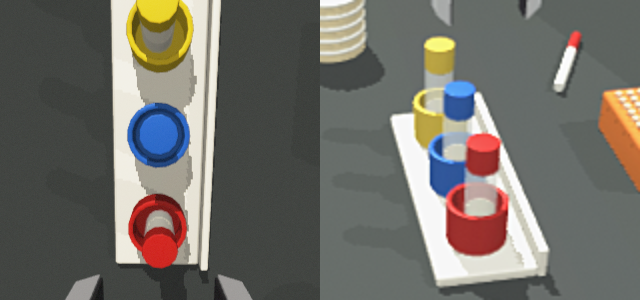

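The blue cap, at (158,134) in the crop, is centred in its well. The vial is upright and seated at the same height as its neighbours, which are undisturbed, and the gripper is clear.

```bash
python3 -c "
from cell import manip
print(manip.sign_off())"
```

```text
the job is handed in; nothing more can be done
None
```

The blue-capped vial is standing upright and released in the blue well, the yellow- and red-capped vials look undisturbed, and the job was handed in at about 12 s; no verdict was returned.

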